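Square a sawn fossil slab in the jig with a spacer and hold it flush

ROBOT

A 6-joint arm with a two-finger parallel gripper is mounted at the origin on the work surface. World frame = base frame: x ahead of the robot, y to its left, z up, the work surface at z = 0. Lengths are in m, angles in rad, forces in N, time in s.
With the tool pointing down it reaches from about 0.3 to 0.775 m from the base axis. Payload 14.6 kg.
Tool frame: the origin (TCP) lies at the very end of the fingers, on their centre line; the grasp point (between the pads) lies 19 mm behind it; y points along the fingers, z is the direction in which the jaws open and shut, and the axes are right-handed (so a half turn about y gives the same grasp; the last joint's range is limited). The gripper opens to 94 mm and grips with 3 to 60 N. Pads are 16 mm wide; open, the fingers measure 119 mm over their backs; the gripper's body (75 mm by 177 mm) begins 78 mm behind the grasp point.
Start: joints at [-1.345, 0.3, 1.521, -0, 1.321, -0.067], TCP at [0.159, -0.527, 0.205] pointing down, gripper open.
Joint ranges: [-3.03, 3.03], [-0.79, 2.21], [0.23, 2.52], [-1.04, 4.18], [0, 3.07], [-2.55, 2.55]. Speed limits (rad/s): [2.22, 2.22, 2.57, 3.14, 3.14, 3.14].

INTERFACE

Orientations are given as [roll, pitch, yaw] about the fixed x, y, z axes, in that order (R = Rz(yaw) Ry(pitch) Rx(roll)).
In Python, from station import get_obs, camera, job gives the robot as it stands.
- The arm moves only by the tool step_arm, never from a script. Its argument "targets" is a list of rows, each a list of 6 numbers: the shift along the tool's x, y, z in mm, then the turn, a rotation vector about the tool's x, y, z in degrees. In form: [[dx, dy, dz, rx, ry, rz], ...]. A call has 1 to 12 rows; each row shifts and turns the commanded pose from where the row before left it, along the tool's axes as they then stand; what a row does not reach is not made up. A row lasts 1/8 s, in which the tool goes at most 62.5 mm and 10.7 degrees, less where a joint would pass 70% of its speed; a pose out of reach is approached as far as the arm can. A call is refused whole if a number of a shift passes 62.5 or a number of a turn 10.7, either way. A call with a gripper value outside its range is refused whole. "gripper" is the opening, from -1 (shut) to 1 (fully open), set as the call begins (left out, the last holds). The fingers move at their own pace and stop on an object; "squeeze" is the grip in N (left out, the last holds). Time passes only in rows, so rows that do not move let the fingers close. It gives the time, the measured TCP pose, the force and the opening at its end, in the units of the state.
- get_obs(): the state, without advancing time (a new reading comes with each control period).
- camera(name): name is "side" or "top"; returns a dict with "pixels" (400x640x3 uint8, red, green, blue), "intrinsics" (3x3 intrinsics, pixels), "R" (3x3) and "t" (3): a world point X has camera coordinates R X + t. Camera axes: x right, y down, z forward; pixel columns grow to the right and rows downward; lengths in m; the calibration is good to about 2 mm. A picture is of the moment at which its call begins. There is no depth.
- job.hand_in(): hands the job in, once; it reports no verdict.
The state is a dict: "time_s": time; "qpos": joint angles; "joint_vel": joint speeds; "tau": joint torques, N m; "ee_pos": TCP position; "eef_rot": TCP orientation; "force": force on the tool from outside, world axes, zero at the start; "moment": the same for the moment, N m; "grip_width": finger opening in m.
Only numpy, scipy, OpenCV 4.12 (cv2) and the standard library are available. Lean on these libraries where they do the work, as an engineer would, in place of code of your own. Each camera call takes 0.05 s, during which the arm holds its last target.

TASK

The fence of the squaring jig has a fixed pad on one half only, so the sawn stone slab has nothing to square against on the other half. Take the loose spacer by its tab, slide it upright down into the gap between slab and fence on the half without the pad, the only place wide enough, until it stands on the bed, and let go of it; then push the slab across the bed until it lies flush against both the pad and the spacer, with the spacer against the fence. Finish while holding the slab pressed there with a firm push (do not let go), and leave the slab flat and the other things on the bench alone.

Things in the scene. Friction and masses are not known exactly. Their poses are not given: they have to be found in the camera images.
- bed: fixed dark steel jig bed lying on the bench, 200 (x) x 180 (y) x 12 mm high; origin at the centre of its underside, so its top is 12 mm above the origin; z up; the fence stands along its +y edge
- fence: fixed aluminium fence standing on the bed, 170 long (its x) x 18 thick (its y) x 36 mm high; origin at the centre of its underside, on the bed's top; its x runs along the fence, its y points away from the slab, so its working face is the plane y = -9 mm; z up
- pad: fixed aluminium locating pad against the fence's working face, 50 (x, along the fence) x 18 (y) x 30 mm high; origin at the centre of its underside, on the bed; axes parallel to the fence's; its centre is 42 mm from the fence's middle, to +x or to -x; the other half of the fence, the same distance the other way, is open. The face towards the slab is 27 mm from the fence's centre plane
- slab: loose sawn grey stone slab with round fossil sections on top, 130 (x) x 50 (y) x 32 mm high, about 0.5 kg, lying on the bed roughly along the fence (within 0.05 rad) its near face, at mid-length, 9 to 13 mm short of the pad's face and so 27 to 31 mm from the open fence (up to 3 mm more or less towards its ends); origin at the centre of its underside. Bed friction coefficient is about 0.6 to 1.2
- slab_mid (a point): centre of the slab, 16 mm above its underside; axes as the slab's
- spacer: loose black plastic spacer standing upright on the bench, about 0.09 kg: a blade 50 (x) x 18 (y, as thick as the pad) x 40 mm high with a narrower grip tab on top, 30 (x) x 14 (y) mm, from 40 to 90 mm above the foot; origin at the centre of its foot; either way round is the same
- spacer_mid (a point): centre of the spacer half-way up, 45 mm above its foot (the tab's middle is 20 mm higher); axes as the spacer's
- solvent_bottle: bystander: clear bottle 54 mm in diameter, 130 mm high; origin at its foot
- dish: bystander: shallow glass dish 90 mm across, 18 mm high; origin at its foot
- dust_brush: bystander: small brush lying on the bench; origin at its underside
- sample_jar: bystander: jar 60 mm in diameter, 70 mm high; origin at its foot
There are look-alikes about, which are no part of the job. Leave any blue or orange look-alike of the slab alone. Several things have the shape of the spacer; the one meant has the colours described above.

How it is judged:
By the outcome, as a careful person would: the job done as asked, in the order asked, and still so for the second after the job is handed in, while the arm keeps its last pose, push and grip.
It also fails if it takes over 64 s, if anything falls off the work surface, if the arm or the gripper's body presses on something with over 40 N, if the wrist force passes 120 N, or if a joint passes its speed limit or range.

## Working session

There is one attempt and no reset: what is moved stays moved. The work goes in short steps, Python scripts to look and compute and a tool call to move; the robot and the scene stay as the last step left them, time stands still between calls to the robot, and variables do not carry over. Pictures are saved under pics/ and viewed, and the job is handed in when it is done.

Besides the shell and the picture viewer there is one more tool, called after ">>>" as name([rows], argument=value, ...), one row to a line, values as JSON. step_arm: Moves the arm, as the interface text tells. Its arguments: {"type":"object","properties":{"targets":{"type":"array","items":{"type":"array","items":{"type":"number"}}},"gripper":{"type":"number"},"squeeze":{"type":"number"}},"required":["targets"]}

```bash
mkdir -p pics; python3 - <<'E'
from station import get_obs,camera
import cv2,numpy as np
for n in("side","top"):
    c=camera(n); cv2.imwrite(f"pics/{n}0.png",c["pixels"][:,:,::-1]); print(n,c["intrinsics"],c["R"],c["t"])
o=get_obs();print(o)
E
```

```text
side [[364.64174624   0.         318.36755517]
 [  0.         364.64174624 205.55683507]
 [  0.           0.           1.        ]] [[-0.75065426 -0.66052362 -0.01505712]
 [-0.44861634  0.52629747 -0.72232566]
 [ 0.48503769 -0.53546196 -0.69138913]] [0.45214627 0.33005235 0.5878224 ]
top [[426.7012676    0.         315.19969631]
 [  0.         426.7012676  200.21142613]
 [  0.           0.           1.        ]] [[ 0.01668631 -0.99960285 -0.02270933]
 [-0.98080124 -0.01195047 -0.19464358]
 [ 0.19429489  0.02552122 -0.98061112]] [-0.01969732  0.65058512  0.9839978 ]
{'time_s': 0.1, 'qpos': array([-1.34461935e+00,  3.00398811e-01,  1.52150283e+00,  1.07198991e-05,
        1.32069584e+00, -6.65700645e-02]), 'joint_vel': array([-1.52524922e-03, -6.89674606e-04, -2.15665040e-03, -8.13813297e-05,
       -2.87954607e-04,  8.72435308e-04]), 'tau': array([ 9.91699417e-04, -5.32642615e+01, -3.53283834e+01,  7.09692668e-02,
        2.34675634e-02, -5.52034885e-05]), 'ee_pos': array([ 0.15868537, -0.52637291,  0.20495908]), 'eef_rot': array([-1.57179825e+00,  7.72032285e-05, -2.84884831e+00]), 'force': array([-1.18258541, -0.53192745,  0.23826073]), 'moment': array([-0.03542269, -0.00680469,  0.0213433 ]), 'grip_width': 0.093666875273808}
```

View pics/side0.png

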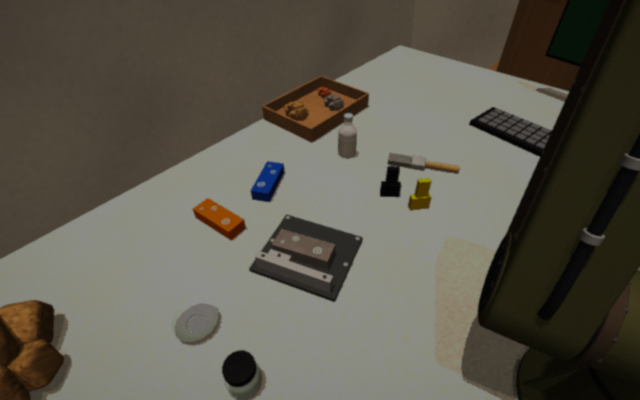

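View pics/top0.png

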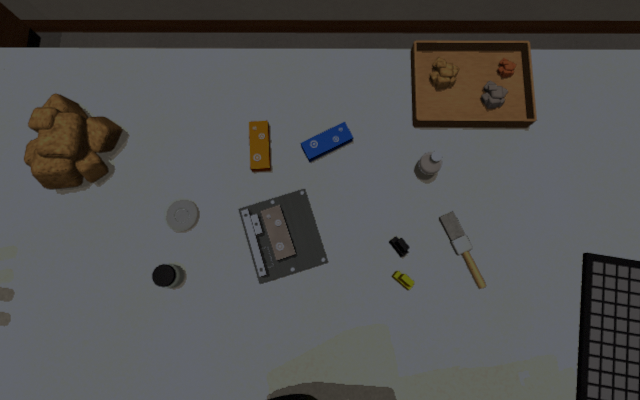

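The side view shows the jig at (305,257), the black spacer at (391,182) with a yellow look-alike beside it at (421,195). In the top view, the jig is at (283,236), the spacer at (399,246) and the yellow one at (403,280). I'll enlarge these.

```bash
python3 - <<'E'
import cv2,numpy as np
def crop(n,x,y,w,h,s,out):
    im=cv2.imread(f"pics/{n}0.png")[y:y+h,x:x+w]
    im=np.clip((im/255.)**0.6*255,0,255).astype('uint8')
    im=cv2.resize(im,None,fx=s,fy=s,interpolation=cv2.INTER_CUBIC)
    for i in range(0,w,10): cv2.putText(im,str(x+i),(i*s,8),0,.3,(0,255,255),1); cv2.line(im,(i*s,10),(i*s,14),(0,255,255),1)
    for i in range(0,h,10): cv2.putText(im,str(y+i),(0,i*s+4),0,.3,(0,255,255),1)
    cv2.imwrite(out,im)
crop("top",235,185,100,100,6,"pics/tj.png") 
crop("side",245,205,125,95,6,"pics/sj.png")
crop("top",380,225,50,70,8,"pics/ts.png")
crop("side",370,155,70,60,9,"pics/ss.png")
E
```

```text
(no output)
```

View pics/tj.png

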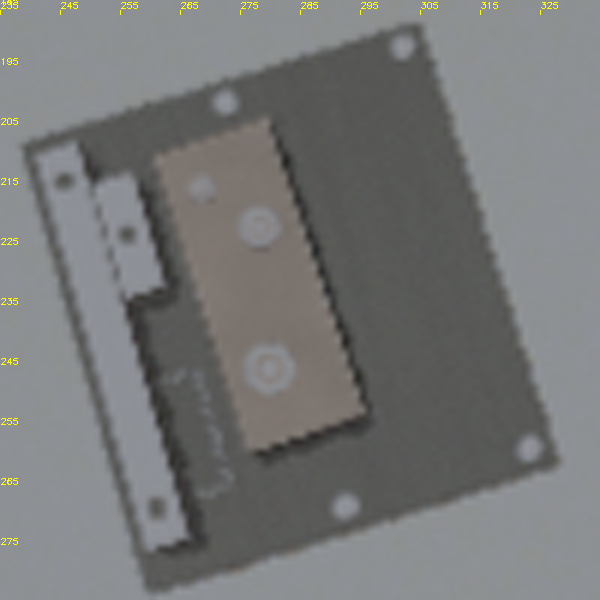

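View pics/sj.png

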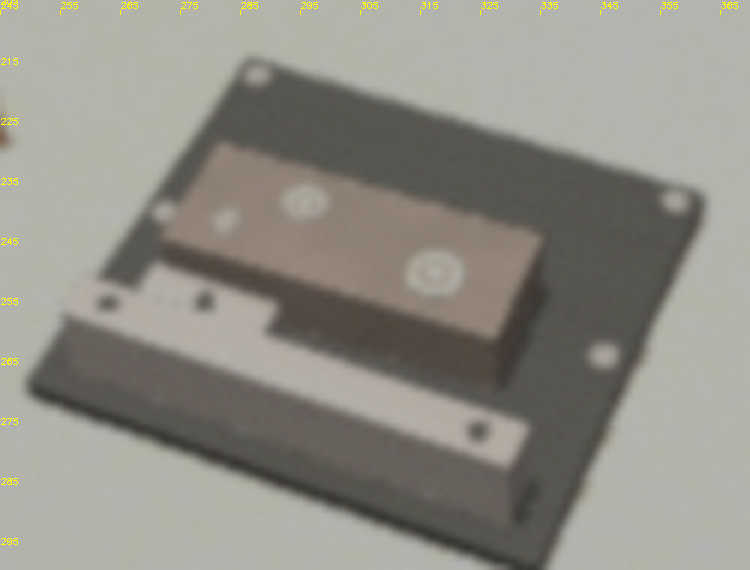

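View pics/ts.png

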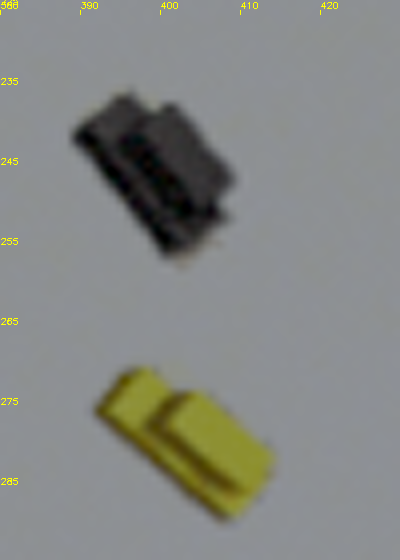

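View pics/ss.png

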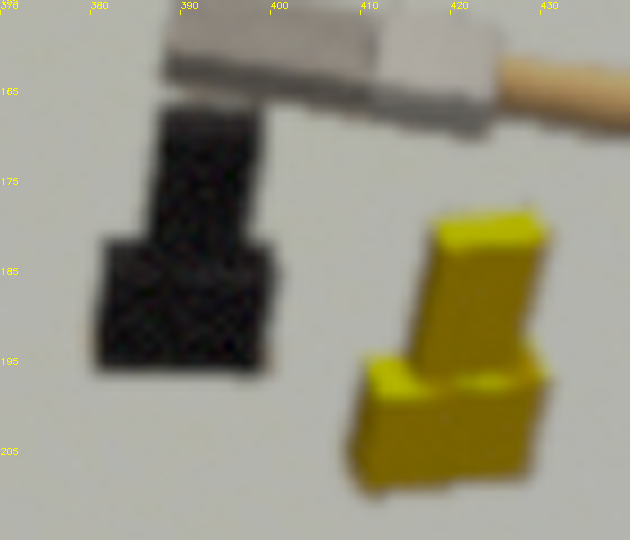

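```bash
cat > h.py <<'E'
import numpy as np,cv2,pickle
from scipy.optimize import least_squares,minimize
K={};
def load(cs):
    return cs
def proj(c,X):
    X=np.atleast_2d(X); p=X@c["R"].T+c["t"]; q=p@c["intrinsics"].T; return q[:,:2]/q[:,2:]
def Rz(a): return np.array([[np.cos(a),-np.sin(a),0],[np.sin(a),np.cos(a),0],[0,0,1]])
def box(lx,ly,z0,z1): return np.array([[a*lx/2,b*ly/2,z] for a in(-1,1) for b in(-1,1) for z in(z0,z1)])
SP=[box(.05,.018,0,.04),box(.03,.014,.04,.09)]
def silh(c,x,y,yaw,z=0,S=8,roi=None):
    x0,y0,w,h=roi; m=np.zeros((h*S,w*S),np.uint8)
    for b in SP:
        P=b@Rz(yaw).T+[x,y,z]; q=(proj(c,P)-[x0-.5,y0-.5])*S-.5
        cv2.fillConvexPoly(m,cv2.convexHull(np.round(q).astype(np.int32)),255)
    return m
E
python3 - <<'E'
from h import *
from station import camera
C={n:camera(n) for n in("side","top")}
pickle.dump(C,open("c0.pkl","wb"))
for n in C: print(n,"cam centre",-C[n]["R"].T@C[n]["t"])
def px(l,ox,oy,s): return (np.array(l,float)+.5)/s-.5+[ox,oy]
a,b=.1,.09
bedL=np.array([[a,b,.012],[a,-b,.012],[-a,-b,.012],[-a,b,.012]])
# params: bx,by,byaw,fy, sx,sy,syaw, top offset? 
def fen(fy): return np.array([[.085,fy+.009,.048],[.085,fy-.009,.048],[-.085,fy+.009,.048],[-.085,fy-.009,.048]])
def pad(fy): return np.array([[.067,fy-.027,.042],[.017,fy-.027,.042],[.017,fy-.009,.042]])
sl=np.array([[.065,.025,.044],[.065,-.025,.044],[-.065,-.025,.044],[-.065,.025,.044]])
T=px([(22,147),(418,22),(558,462),(150,590),(33,152),(78,142),(150,551),(188,541),(135,172),(167,288),(124,300),(153,156),(270,119),(365,410),(248,453)],235,185,6)
S=px([(30,385),(247,58),(704,195),(543,570),(65,318),(78,275),(512,466),(528,425),(155,262),(280,305),(265,333),(163,240),(215,145),(543,237),(495,340)],245,205,6)
def W(p):
    B=np.vstack([bedL,fen(p[3]),pad(p[3])])@Rz(p[2]).T+[p[0],p[1],0]
    Q=sl@Rz(p[6]).T+[p[4],p[5],0]; return np.vstack([B,Q])
def res(p,use="ts"):
    X=W(p);r=[]
    ot=np.r_[p[7:9],0]; 
    r.append((proj(C["top"],X+ot)-T).ravel()); r.append((proj(C["side"],X-ot)-S).ravel())
    return np.concatenate(r+[p[7:9]*300])
p=least_squares(res,[.55,.05,.2,.08,.55,.05,.2,0,0],loss="soft_l1").x
print("bed",p[:3],"fy",p[3],"slab",p[4:7],"off mm",p[7:]*1e3)
r=res(p)[:60].reshape(2,15,2);print(np.round(np.c_[r[0],r[1]],1))
d=Rz(-p[2])@np.r_[p[4:6]-p[:2],0]; print("slab in bed",d,"gap at open fence mid",(p[3]-.009)-(d[1]+.025),"rel yaw",p[6]-p[2])
# spacer silhouette
best=0
R={"top":(380,225,45,40),"side":(370,155,45,50)}
M={}
for n in C:
    x0,y0,w,h=R[n]; g=C[n]["pixels"][y0:y0+h,x0:x0+w].max(2).astype(np.float32)
    g=cv2.resize(g,None,fx=8,fy=8,interpolation=cv2.INTER_CUBIC); M[n]=(g<(65 if n=="top" else 70)); 
    cv2.imwrite(f"pics/m_{n}.png",np.hstack([np.clip(g*1.5,0,255),M[n]*255.]))
def cost(q,w=("top","side")):
    o=np.r_[q[3:5]] if len(q)>3 else np.zeros(2);c=300*0
    for n in w:
        s=1 if n=="top" else -1
        m=silh(C[n],q[0]+s*o[0],q[1]+s*o[1],q[2],roi=R[n])>0
        c+=1-(m&M[n]).sum()/(m|M[n]).sum()
    return c+ (np.sum(o**2)*1e4)
# init: ray top tab
def ray(c,u,z):
    d=c["R"].T@np.linalg.inv(c["intrinsics"])@[u[0],u[1],1]; o=-c["R"].T@c["t"]; return o+d*(z-o[2])/d[2]
i=ray(C["top"],(399.5,246),.045)
for yaw in np.arange(0,np.pi,np.pi/12):
    z=minimize(cost,[i[0],i[1],yaw,0,0],method="Nelder-Mead",options=dict(initial_simplex=np.array([[i[0],i[1],yaw,0,0]]+[[i[0]+.005*(k==0),i[1]+.005*(k==1),yaw+.15*(k==2),.001*(k==3),.001*(k==4)] for k in range(5)])))
    if best==0 or z.fun<best.fun: best=z
print(best.x,best.fun)
for w in("top",),("side",):
    z=minimize(lambda q:cost(q[:3],w),best.x[:3],method="Nelder-Mead",options=dict(initial_simplex=best.x[:3]+np.array([[0,0,0],[.004,0,0],[0,.004,0],[0,0,.1]])));print(w,z.x,z.fun)
E
```

```text
side cam centre [0.20235639 0.43970411 0.65162732]
top cam centre [ 0.44723762 -0.03702752  1.09110408]
bed [0.57013162 0.07320247 0.32314151] fy 0.07032127756462922 slab [0.57394878 0.08184716 0.34969101] off mm [0.14148436 0.15834256]
[[-0.5 -0.5 -1.3 -0.1]
 [ 0.1 -0.5 -0.2 -0.4]
 [ 0.5  0.3  0.7 -0.5]
 [-0.4  1.  -0.1 -0.1]
 [ 0.5  0.5 -0.9 -0.9]
 [-0.1  0.   1.2  0. ]
 [-0.1  0.1  0.1  0.3]
 [ 0.7 -0.5  0.8  0.1]
 [-0.3  0.   0.2  0.4]
 [-0.  -0.3  0.2  0.1]
 [ 0.2 -0.1 -1.1  1.8]
 [-0.1  0.  -0.7 -0.2]
 [-0.6 -0.3  0.6 -0.3]
 [ 0.1  0.5  0.1 -0.1]
 [ 0.2  0.1  0.1  0. ]]
slab in bed [0.00636469 0.00698513 0.        ] gap at open fence mid 0.02933614303539124 rel yaw 0.02654949810459506
[ 5.44802257e-01 -2.18528276e-01  6.65297825e-01 -4.65274397e-04
  5.15988344e-04] 0.29829865663390914
('top',) [ 0.54436376 -0.21780378  0.65807132] 0.03821923561528773
('side',) [ 0.5463457  -0.22193783  0.54157287] 0.24277813441311535[ WARN:0@2.517] global loadsave.cpp:1063 imwrite_ Unsupported depth image for selected encoder is fallbacked to CV_8U.
```

View pics/m_top.png

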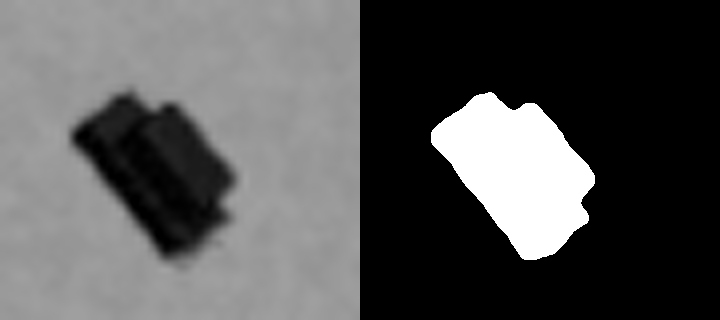

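View pics/m_side.png

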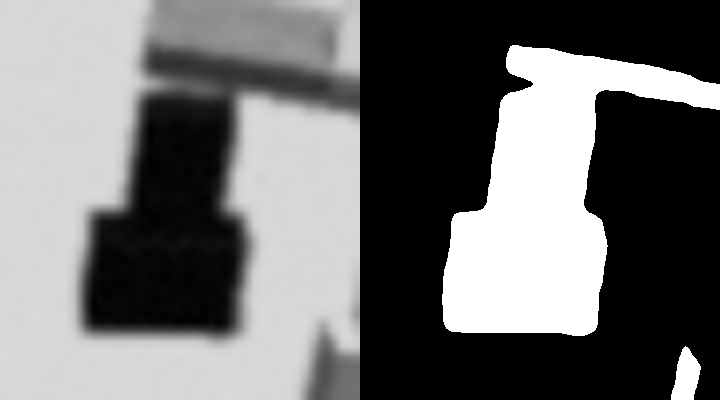

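Fit: bed at (0.570, 0.073), yaw 0.323, residuals mostly below 1 px. The gap is 29.3 mm at mid-length and the relative yaw 0.027, both inside the stated ranges. The spacer is at (0.5444, -0.2178), yaw 0.658; the top silhouette overlaps 0.96, while the side mask is spoilt by the brush. The pad is on the +x half, so the open half is at -x.

>>> step_arm([
  [0, 0, 0, 0, -10.4, 0],
  [0, 0, 0, 0, -10.5, 0],
  [-30, 0, 0, 0, 0, 0],
  [-40, 0, 0, 0, 0, 0],
  [-40, 0, 0, 0, 0, 0],
  [-40, 0, 0, 0, 0, 0],
  [-40, 0, 0, 0, 0, 0],
  [-40, 0, 0, 0, 0, 0],
  [-40, 0, 0, 0, 0, 0],
  [-40, 0, 0, 0, 0, 0],
  [-40, 0, 0, 0, 0, 0],
  [-40, 0, 0, 0, 0, 0],
], gripper=0, squeeze=30)

```text
time_s: 1.7
ee_pos: [0.4683, -0.2873, 0.2053]
eef_rot: [-1.571, -0.0, -2.484]
force: [0.3, 1.0, -0.2]
grip_width: 0.047
```

```bash
cat > go.py <<'E'
import sys
from scipy.spatial.transform import Rotation as Ro
from station import get_obs
import numpy as np
def rel(t,yaw=None):
    o=get_obs();R=Ro.from_euler('xyz',o["eef_rot"]).as_matrix()
    print("t",o["time_s"],"pos",np.round(o["ee_pos"],4),"rot",np.round(o["eef_rot"],4),"F",np.round(o["force"],1),"w",round(o["grip_width"],4),"q",np.round(o["qpos"],2))
    print("tool shift mm now",np.round(R.T@(np.array(t)-o["ee_pos"])*1e3,1))
    if yaw is not None:
        G=(Ro.from_euler('z',yaw)*Ro.from_euler('x',-np.pi/2)).as_matrix()
        print("rotvec deg",np.round(np.degrees(Ro.from_matrix(R.T@G).as_rotvec()),2),"shift after turn",np.round(G.T@(np.array(t)-o["ee_pos"])*1e3,1))
if __name__=="__main__":
    a=[float(v) for v in sys.argv[1:]]; rel(a[:3],a[3] if len(a)>3 else None)
E
python3 go.py .5444 -.2178 .2 -2.4835
```

```text
t 1.7 pos [ 0.4683 -0.2873  0.2053] rot [-1.571e+00 -1.000e-04 -2.484e+00] F [ 0.3  1.  -0.2] w 0.047 q [-0.62  0.3   1.52 -0.    1.32  0.3 ]
tool shift mm now [-102.7    5.3   -8.5]
rotvec deg [ 0.01 -0.03  0.  ] shift after turn [-102.7    5.3   -8.4]
```

>>> step_arm([
  [-35, 0, -3, 0, 0, 0],
  [-35, 0, -3, 0, 0, 0],
  [-33, 0, -2, 0, 0, 0],
  [0, 30, 0, 0, 0, 0],
  [0, 30, 0, 0, 0, 0],
  [0, 10, 0, 0, 0, 0],
  [0, 0, 0, 0, 0, 0],
])

```text
time_s: 2.58
ee_pos: [0.544, -0.219, 0.1355]
eef_rot: [-1.571, -0.0, -2.484]
force: [0.5, 0.1, 0.0]
grip_width: 0.0475
```

```bash
python3 go.py .5444 -.2178 .046 -2.4835; python3 - <<'E'
from station import camera
import cv2,numpy as np
o=[]
for n,(x,y,w,h) in {"top":(360,205,80,80),"side":(350,120,80,80)}.items():
    c=camera(n)["pixels"][y:y+h,x:x+w,::-1]; o.append(cv2.resize(np.clip((c/255.)**.6*255,0,255).astype('uint8'),None,fx=5,fy=5,interpolation=cv2.INTER_CUBIC))
cv2.imwrite("pics/g1.png",np.hstack(o))
E
```

```text
t 2.575 pos [ 0.544  -0.219   0.1355] rot [-1.5712e+00 -2.0000e-04 -2.4841e+00] F [0.5 0.1 0. ] w 0.0475 q [-0.45  0.44  1.49  0.    1.21  0.47]
tool shift mm now [-1.  89.5 -0.7]
rotvec deg [ 0.03 -0.04  0.01] shift after turn [-1.  89.5 -0.7]
```

View pics/g1.png

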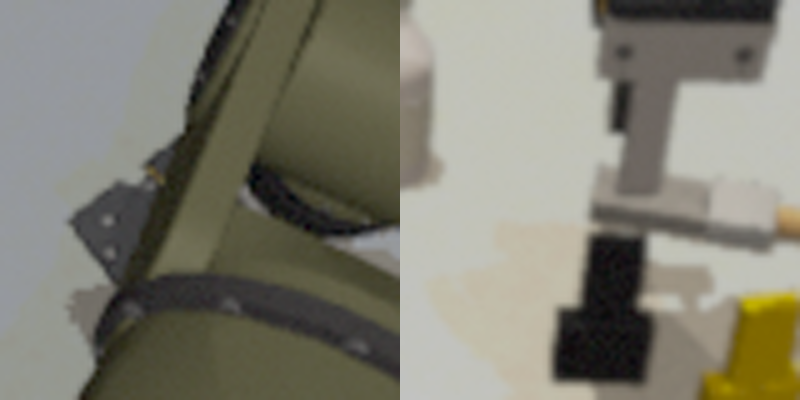

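```bash
python3 - <<'E'
from h import *
from station import get_obs
from scipy.spatial.transform import Rotation as Ro
C=pickle.load(open("c0.pkl","rb"))
o=get_obs();R=Ro.from_euler('xyz',o["eef_rot"]).as_matrix()
for dz in(-.0297,.0297):
  P=o["ee_pos"]+np.array([[x,0,dz] for x in(-.008,.008)])@R.T
  print(dz,(proj(C["side"],P)-[350,120]+.5)*5+[400,0])
# side refit w/ brush masked
R={"top":(380,225,45,40),"side":(370,155,45,50)};M={}
for n in C:
    x0,y0,w,h=R[n]; g=C[n]["pixels"][y0:y0+h,x0:x0+w].max(2).astype(np.float32)
    g=cv2.resize(g,None,fx=8,fy=8,interpolation=cv2.INTER_CUBIC); M[n]=g<(65 if n=="top" else 75)
M["side"][:92]=0; M["side"][:,300:]=0
def cost(q,w,reg=0):
    c=0
    for n in w:
        m=silh(C[n],q[0],q[1],q[2],roi=R[n])>0
        if n=="side": m[:92]=0
        c+=1-(m&M[n]).sum()/(m|M[n]).sum()
    return c+reg*(q[2]-.658)**2
for w in(("top",),("side",),("top","side")):
    x0=np.array([.5444,-.2178,.658])
    z=minimize(cost,x0,args=(w,3 if w==("side",) else 0),method="Nelder-Mead",options=dict(initial_simplex=x0+np.array([[0,0,0],[.004,0,0],[0,.004,0],[0,0,.1]])));print(w,z.x,z.fun)
E
```

```text
-0.0297 [[620.69161215 199.58261766]
 [655.21306425 200.50342887]]
0.0297 [[610.49835278 127.01733602]
 [643.36298648 127.82142209]]
('top',) [ 0.54438272 -0.21784217  0.65781759] 0.03819673112614497
('side',) [ 0.54557576 -0.22048412  0.63751468] 0.05877150372432696
('top', 'side') [ 0.54440073 -0.2179633   0.66336288] 0.11811117634059809
```

>>> step_arm([
  [-1, 25, 0, 0, 0, 0],
  [0, 25, 0, 0, 0, 0],
  [0, 20, 0, 0, 0, 0],
  [0, 12, 0, 0, 0, 0],
  [0, 7.5, 0, 0, 0, 0],
  [0, 0, 0, 0, 0, 0],
])

```text
time_s: 3.42
ee_pos: [0.5449, -0.2184, 0.0462]
eef_rot: [-1.571, 0.0, -2.484]
force: [-0.2, 0.2, -0.3]
grip_width: 0.0471
```

>>> step_arm([
  [0, 0, 0, 0, 0, 0],
  [0, 0, 0, 0, 0, 0],
  [0, 0, 0, 0, 0, 0],
  [0, 0, 0, 0, 0, 0],
  [0, 0, 0, 0, 0, 0],
  [0, 0, 0, 0, 0, 0],
], gripper=-1)

```text
time_s: 4.18
ee_pos: [0.5449, -0.2184, 0.0461]
eef_rot: [-1.571, 0.0, -2.484]
force: [-0.9, 1.7, 1.7]
grip_width: 0.0139
```

```bash
python3 go.py .5154 .1044 .16 -2.8185
```

```text
t 4.175 pos [ 0.5449 -0.2184  0.0461] rot [-1.5706e+00  1.0000e-04 -2.4840e+00] F [-0.9  1.7  1.7] w 0.0139 q [-0.44  0.55  1.56 -0.    1.03  0.47]
tool shift mm now [-173.9 -114.  -273.5]
rotvec deg [-1.000e-02  1.916e+01 -1.000e-02] shift after turn [ -74.5 -113.9 -315.4]
```

Width reads 13.9 mm, so the tab is gripped. Next: lift and carry.

>>> step_arm([
  [0, -30, 0, 0, 0, 0],
  [0, -40, 0, 0, 0, 0],
  [0, -44, 0, 0, 0, 0],
  [0, 0, 0, 0, 9.6, 0],
  [0, 0, 0, 0, 9.56, 0],
  [-8, 0, -35, 0, 0, 0],
  [-9, 0, -40, 0, 0, 0],
  [-9, 0, -40, 0, 0, 0],
  [-9, 0, -40, 0, 0, 0],
  [-9, 0, -40, 0, 0, 0],
  [-9, 0, -40, 0, 0, 0],
])

```text
time_s: 5.55
ee_pos: [0.5201, 0.0226, 0.1598]
eef_rot: [-1.571, -0.0, -2.818]
force: [0.3, -0.4, -1.1]
grip_width: 0.014
```

>>> step_arm([
  [-9, 0, -40, 0, 0, 0],
  [-9, 0, -30, 0, 0, 0],
  [-3.5, 0, -10.4, 0, 0, 0],
  [0, 0, 0, 0, 0, 0],
  [0, 0, 0, 0, 0, 0],
])

```text
time_s: 6.18
ee_pos: [0.5154, 0.1035, 0.1599]
eef_rot: [-1.571, -0.0, -2.819]
force: [-0.1, 0.0, -1.4]
grip_width: 0.0138
```

```bash
python3 go.py .5154 .1044 .16 -2.8185; cat > snap.py <<'E'
import sys,cv2,numpy as np,pickle
from station import camera
k=sys.argv[1];C={n:camera(n) for n in("side","top")};pickle.dump(C,open(f"c{k}.pkl","wb"))
o=[]
for n,(x,y,w,h) in {"top":(230,180,100,110),"side":(245,195,125,110)}.items():
    c=C[n]["pixels"][y:y+h,x:x+w,::-1]; m=cv2.resize(np.clip((c/255.)**.6*255,0,255).astype('uint8'),None,fx=5,fy=5,interpolation=cv2.INTER_CUBIC)
    cv2.imwrite(f"pics/{n}_{k}.png",m)
E
python3 snap.py 2
```

```text
t 6.175 pos [0.5154 0.1035 0.1599] rot [-1.5707e+00 -2.0000e-04 -2.8193e+00] F [-0.1  0.  -1.4] w 0.0138 q [ 0.13  0.29  1.65 -0.    1.21  1.38]
tool shift mm now [-0.3 -0.1 -0.9]
rotvec deg [-0.01 -0.05  0.01] shift after turn [-0.3 -0.1 -0.9]
```

View pics/side_2.png

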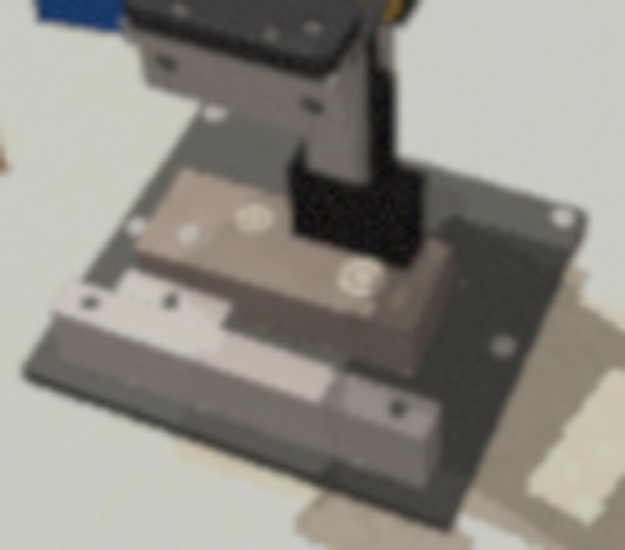

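View pics/top_2.png

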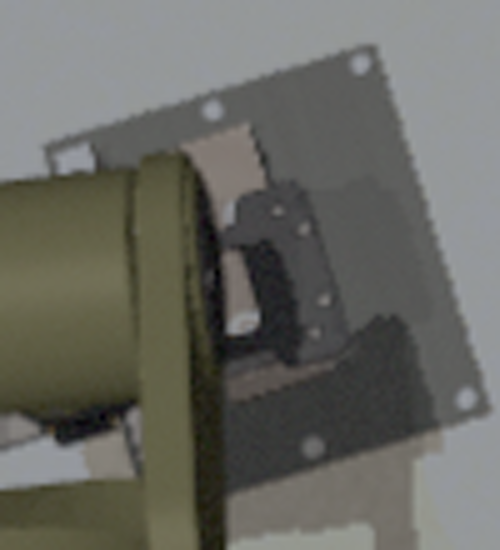

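```bash
python3 - <<'E'
from h import *
C=pickle.load(open("c2.pkl","rb"));c=C["side"]
y=.3223
for dx in(0,):
  P=np.array([[a*.025,.009,z] for z in(0,.04) for a in(1,-1)])@Rz(y).T+[.5154,.1035,.1139]
  print((proj(c,P)-[245,195]+.5)*5)
# predicted gap edges from bed fit, in side view crop, for check
E
```

```text
[[288.25884369 237.19342799]
 [408.18706512 275.19213696]
 [283.32689736 166.84398121]
 [408.15131843 204.8867561 ]]
```

Side view: the blade foot's front edge runs from (293,235) to (412,265) in the crop, within about 1–2 px of the prediction. I'll lower it to just above the fence and check again.

>>> step_arm([
  [0, 25, -0.5, 0, 0, 0],
  [0, 20, -0.4, 0, 0, 0],
  [0, 9, 0, 0, 0, 0],
  [0, 0, 0, 0, 0, 0],
])

```text
time_s: 6.78
ee_pos: [0.515, 0.1049, 0.1058]
eef_rot: [-1.571, -0.001, -2.819]
force: [0.5, 0.6, -0.7]
grip_width: 0.0136
```

```bash
python3 go.py .5154 .1044 .058 -2.8185;python3 snap.py 3;  python3 - <<'E'
from h import *
from station import get_obs
o=get_obs();p=o["ee_pos"]
C=pickle.load(open("c3.pkl","rb"));c=C["side"]
im=cv2.imread("pics/side_3.png")
def ln(P,col):
  q=np.round((proj(c,P)-[245,195]+.5)*5).astype(int); cv2.polylines(im,[q.reshape(-1,1,2)],False,col,1)
A=o["eef_rot"][2]+np.pi
f=np.array([[.025,.009,.04],[.025,.009,0],[-.025,.009,0],[-.025,.009,.04]])@Rz(A).T+[p[0],p[1],p[2]-.046]; ln(f,(0,0,255))
# target footprint on bed
g=np.array([[.025,.009,.0],[.025,-.009,0],[-.025,-.009,0],[-.025,.009,0],[.025,.009,0]])@Rz(A).T+[p[0],p[1],.044]; ln(g,(0,255,0))
cv2.imwrite("pics/side_3o.png",im)
E
```

```text
t 6.775 pos [0.515  0.1049 0.1058] rot [-1.5709e+00 -6.0000e-04 -2.8188e+00] F [ 0.5  0.6 -0.7] w 0.0136 q [ 0.13  0.35  1.7  -0.    1.09  1.38]
tool shift mm now [-0.2 47.8  0.6]
rotvec deg [ 0.   -0.02  0.03] shift after turn [-0.2 47.8  0.6]
```

View pics/side_3o.png

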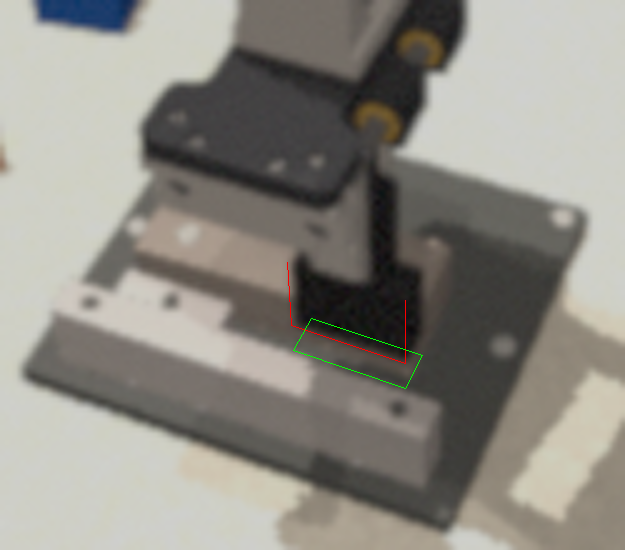

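```bash
cat > jig.py <<'E'
from h import *
def px(l,ox,oy,s): return (np.array(l,float)+.5)/s-.5+[ox,oy]
a,b=.1,.09
bedL=np.array([[a,b,.012],[a,-b,.012],[-a,-b,.012],[-a,b,.012]])
def fen(fy): return np.array([[.085,fy+.009,.048],[.085,fy-.009,.048],[-.085,fy+.009,.048],[-.085,fy-.009,.048]])
def pad(fy): return np.array([[.067,fy-.027,.042],[.017,fy-.027,.042],[.017,fy-.009,.042]])
sl=np.array([[.065,.025,.044],[.065,-.025,.044],[-.065,-.025,.044],[-.065,.025,.044]])
T=px([(22,147),(418,22),(558,462),(150,590),(33,152),(78,142),(150,551),(188,541),(135,172),(167,288),(124,300),(153,156),(270,119),(365,410),(248,453)],235,185,6)
S=px([(30,385),(247,58),(704,195),(543,570),(65,318),(78,275),(512,466),(528,425),(155,262),(280,305),(265,333),(163,240),(215,145),(543,237),(495,340)],245,205,6)
def W(p):
    B=np.vstack([bedL,fen(p[3]),pad(p[3])])@Rz(p[2]).T+[p[0],p[1],0]
    Q=sl@Rz(p[6]).T+[p[4],p[5],0]; return np.vstack([B,Q])
E
python3 - <<'E'
from jig import *
C=pickle.load(open("c0.pkl","rb"))
for n,D in(("top",T),("side",S)):
    p=least_squares(lambda p:np.r_[(proj(C[n],W(p))-D).ravel()],[.55,.05,.2,.08,.55,.05,.2],loss="soft_l1",f_scale=.5).x
    d=Rz(-p[2])@np.r_[p[4:6]-p[:2],0]
    print(n,np.round(p,4),"slab in bed",np.round(d,4),"gap",p[3]-.009-d[1]-.025, p[6]-p[2])
    f=Rz(p[2])@[-.042,p[3]-.009-.0145,0]+np.r_[p[:2],0]; print("gap centre target",f)
c=pickle.load(open("c3.pkl","rb"))["side"]
im=c["pixels"][225:275,295:340,::-1]
im=cv2.resize(np.clip((im/255.)**.45*255,0,255).astype('uint8'),None,fx=13,fy=12,interpolation=cv2.INTER_CUBIC);cv2.imwrite("pics/s3z.png",im)
E
```

```text
top [0.5703 0.0731 0.3223 0.0708 0.5742 0.0817 0.3437] slab in bed [0.0064 0.0069 0.    ] gap 0.029922141418703238 0.02143473459390438
gap centre target [0.51542897 0.10470797 0.        ]
side [0.57   0.0734 0.3237 0.0697 0.5737 0.0821 0.3555] slab in bed [0.0063 0.0071 0.    ] gap 0.02857502703301401 0.03176087673996497
gap centre target [0.51548324 0.10380062 0.        ]
```

View pics/s3z.png

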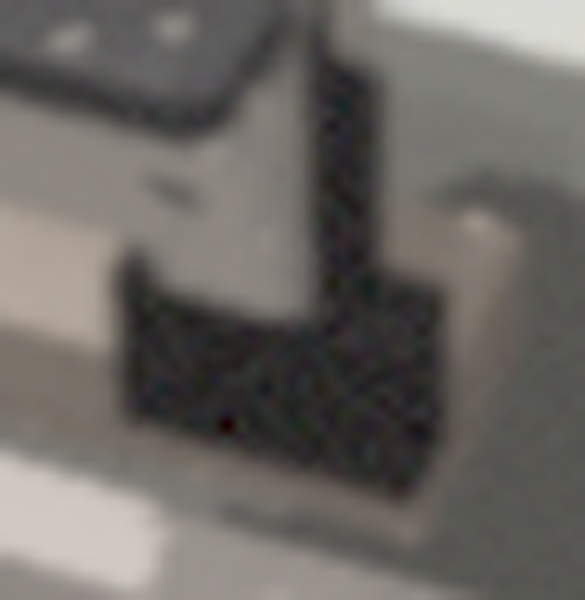

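The foot corners are at (304.1,259.1) and (325.7,265.9), within about 1.3 px of the prediction. That's at most about 2.5 mm, against a clearance of about 6 mm each side. I'll insert it with a small bias towards the fence.

>>> step_arm([
  [0, 8, -0.8, 0, 0, 0],
  [0, 8, 0, 0, 0, 0],
  [0, 8, 0, 0, 0, 0],
  [0, 6, 0, 0, 0, 0],
  [0, 0, 0, 0, 0, 0],
])

```text
time_s: 7.5
ee_pos: [0.5146, 0.106, 0.0754]
eef_rot: [-1.571, -0.001, -2.818]
force: [-0.6, -1.1, -1.4]
grip_width: 0.0137
```

```bash
python3 go.py .5154 .1055 .058 -2.8185;python3 snap.py 4
```

```text
t 7.5 pos [0.5146 0.106  0.0754] rot [-1.5710e+00 -9.0000e-04 -2.8184e+00] F [-0.6 -1.1 -1.4] w 0.0137 q [0.13 0.39 1.72 0.   1.03 1.38]
tool shift mm now [-0.7 17.4  0.7]
rotvec deg [0.01 0.   0.05] shift after turn [-0.6 17.4  0.7]
```

View pics/side_4.png

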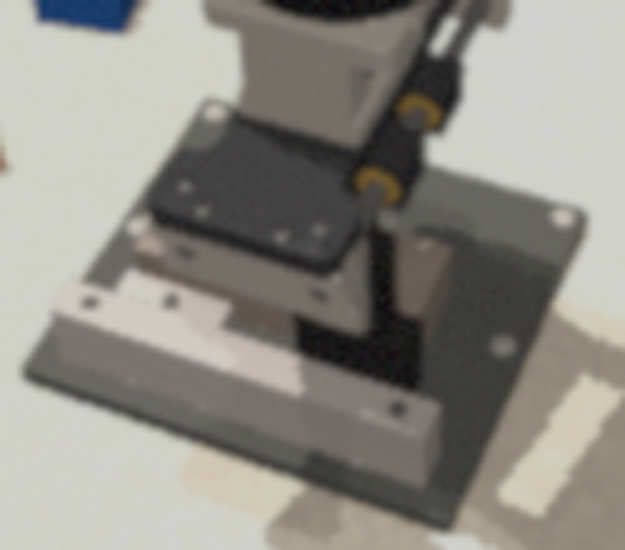

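The blade's foot is now hidden behind the fence, in the gap, with no contact force. Continuing down.

>>> step_arm([
  [0, 6, 0, 0, 0, 0],
  [0, 5, 0, 0, 0, 0],
  [0, 4, 0, 0, 0, 0],
  [0, 2, 0, 0, 0, 0],
  [0, 0, 0, 0, 0, 0],
])

```text
time_s: 8.22
ee_pos: [0.5147, 0.106, 0.0588]
eef_rot: [-1.571, -0.0, -2.818]
force: [0.2, 0.3, -0.4]
grip_width: 0.0139
```

>>> step_arm([
  [0, 0.5, 0, 0, 0, 0],
  [0, 0.5, 0, 0, 0, 0],
  [0, 0, 0, 0, 0, 0],
])

```text
time_s: 8.6
ee_pos: [0.5149, 0.106, 0.058]
eef_rot: [-1.571, 0.0, -2.818]
force: [0.3, 0.3, -0.7]
grip_width: 0.0139
```

>>> step_arm([
  [0, 0.4, 0, 0, 0, 0],
  [0, 0.4, 0, 0, 0, 0],
  [0, 0, 0, 0, 0, 0],
])

```text
time_s: 8.98
ee_pos: [0.515, 0.1061, 0.058]
eef_rot: [-1.571, 0.001, -2.818]
force: [-5.1, -0.4, 11.0]
grip_width: 0.0137
```

Contact came at 11 N at exactly the expected height, TCP at 58 mm. Releasing.

>>> step_arm([
  [0, -0.6, 0, 0, 0, 0],
  [0, 0, 0, 0, 0, 0],
])

```text
time_s: 9.22
ee_pos: [0.5149, 0.1061, 0.058]
eef_rot: [-1.571, 0.0, -2.818]
force: [-1.8, 0.0, 5.5]
grip_width: 0.0137
```

>>> step_arm([
  [0, 0, 0, 0, 0, 0],
  [0, 0, 0, 0, 0, 0],
  [0, 0, 0, 0, 0, 0],
  [0, 0, 0, 0, 0, 0],
  [0, -15, 0, 0, 0, 0],
  [0, -30, 0, 0, 0, 0],
  [0, -40, 0, 0, 0, 0],
  [0, -40, 0, 0, 0, 0],
], gripper=-0.2)

```text
time_s: 10.22
ee_pos: [0.5147, 0.106, 0.1851]
eef_rot: [-1.571, 0.001, -2.818]
force: [-0.4, 0.1, -0.6]
grip_width: 0.0371
```

```bash
python3 go.py .6005 -.0179 .18 -1.2477;python3 snap.py 5
```

```text
t 10.225 pos [0.5147 0.106  0.1851] rot [-1.5706e+00  8.0000e-04 -2.8184e+00] F [-0.4  0.1 -0.6] w 0.0371 q [ 0.13  0.26  1.62 -0.    1.26  1.38]
tool shift mm now [-42.    5.2 144.8]
rotvec deg [-4.000e-02 -8.999e+01 -3.000e-02] shift after turn [144.8   5.1  42. ]
```

View pics/side_5.png

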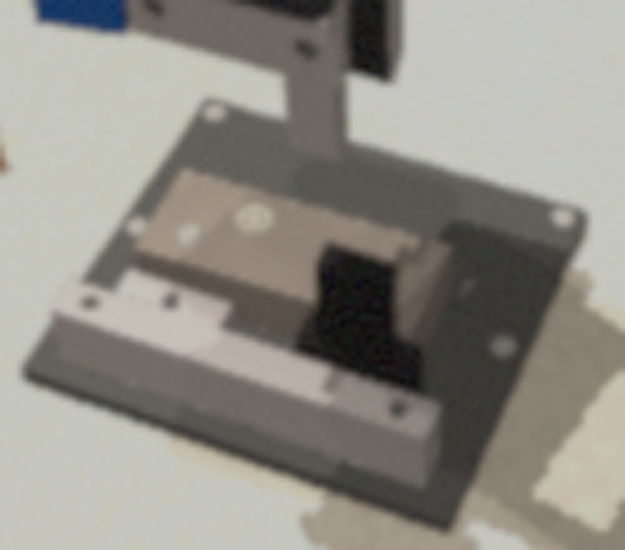

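The side view shows the spacer standing upright in the open half, tab at about (355,300), with the gripper clear. Next I'll turn 90° with the fingers shut and go to the slab's far side.

>>> step_arm([
  [0, 0, 0, 0, -10, 0],
  [0, 0, 0, 0, -10, 0],
  [0, 0, 0, 0, -10, 0],
  [0, 0, 0, 0, -10, 0],
  [0, 0, 0, 0, -10, 0],
  [0, 0, 0, 0, -10, 0],
  [0, 0, 0, 0, -10, 0],
  [0, 0, 0, 0, -10, 0],
  [0, 0, 0, 0, -10, 0],
  [0, 0, 0, 0, 0, 0],
], gripper=-1)

```text
time_s: 11.58
ee_pos: [0.5146, 0.106, 0.1828]
eef_rot: [-1.571, 0.0, -1.249]
force: [-0.2, -0.2, -0.0]
grip_width: 0.0005
```

```bash
python3 go.py .5892 .0163 .185 -1.2477
```

```text
t 11.575 pos [0.5146 0.106  0.1828] rot [-1.571   0.     -1.2487] F [-0.2 -0.2 -0. ] w 0.0005 q [ 0.13  0.27  1.62  0.    1.26 -0.19]
tool shift mm now [108.7  -2.2  42.3]
rotvec deg [ 0.01 -0.06 -0.  ] shift after turn [108.7  -2.2  42.2]
```

>>> step_arm([
  [30, 0, 12, 0, 0, 0],
  [40, 0, 15, 0, 0, 0],
  [38.7, 0, 15.3, 0, 0, 0],
  [0, 30, 0, 0, 0, 0],
  [0, 40, 0, 0, 0, 0],
  [0, 30, 0, 0, 0, 0],
  [0, 0, 0, 0, 0, 0],
])

```text
time_s: 12.45
ee_pos: [0.5883, 0.0164, 0.0809]
eef_rot: [-1.575, 0.001, -1.251]
force: [-0.7, 0.8, -0.1]
grip_width: 0.0007
```

```bash
python3 go.py .5892 .0163 .020 -1.2477; python3 snap.py 6
```

```text
t 12.45 pos [0.5883 0.0164 0.0809] rot [-1.5746e+00  1.4000e-03 -1.2513e+00] F [-0.7  0.8 -0.1] w 0.0007 q [-0.03  0.51  1.53  0.    1.1  -0.35]
tool shift mm now [ 0.5 60.9  1.1]
rotvec deg [ 0.22 -0.21 -0.08] shift after turn [ 0.4 60.9  0.9]
```

View pics/side_6.png

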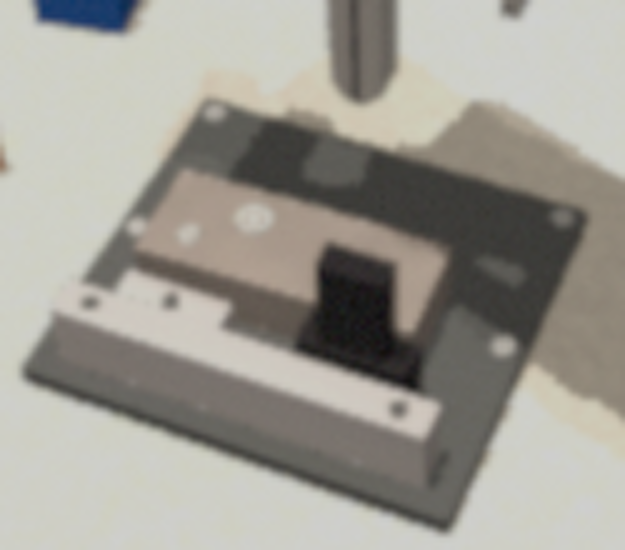

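View pics/top_6.png

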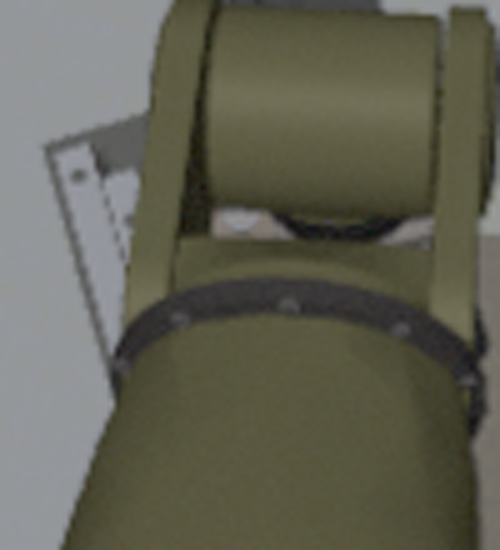

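The side view shows the shut fingers behind the slab at (362,100), still above the bed, and the spacer standing freely with the gap visible. Descending to 20 mm.

>>> step_arm([
  [0, 25, 0, 0, 0, 0],
  [0, 20, 0, 0, 0, 0],
  [0, 10, 0, 0, 0, 0],
  [0, 6, 0, 0, 0, 0],
  [0, 0, 0, 0, 0, 0],
])

```text
time_s: 13.18
ee_pos: [0.5897, 0.0164, 0.0223]
eef_rot: [-1.57, -0.0, -1.248]
force: [0.7, -0.1, -0.3]
grip_width: 0.0008
```

```bash
python3 go.py .5785 .0485 .019 -1.2477
```

```text
t 13.175 pos [0.5897 0.0164 0.0223] rot [-1.5702e+00 -2.0000e-04 -1.2479e+00] F [ 0.7 -0.1 -0.3] w 0.0008 q [-0.03  0.59  1.56  0.    0.99 -0.36]
tool shift mm now [-34.    3.3  -0.4]
rotvec deg [-0.03 -0.01  0.01] shift after turn [-34.    3.3  -0.4]
```

>>> step_arm([
  [-6, 3, 0, 0, 0, 0],
  [-10, 0, 0, 0, 0, 0],
  [-8, 0, 0, 0, 0, 0],
  [-3, 0, 0, 0, 0, 0],
  [-2, 0, 0, 0, 0, 0],
  [-2, 0, 0, 0, 0, 0],
])

```text
time_s: 13.92
ee_pos: [0.5796, 0.0458, 0.0187]
eef_rot: [-1.571, -0.0, -1.248]
force: [0.6, -1.0, 0.3]
grip_width: 0.0002
```

>>> step_arm([
  [-2, 0, 0, 0, 0, 0],
  [-2, 0, 0, 0, 0, 0],
  [0, 0, 0, 0, 0, 0],
])

```text
time_s: 14.3
ee_pos: [0.5783, 0.0496, 0.0188]
eef_rot: [-1.571, -0.0, -1.248]
force: [-0.2, -1.5, 0.6]
grip_width: 0.0007
```

>>> step_arm([
  [-1.5, 0, 0, 0, 0, 0],
  [-1.5, 0, 0, 0, 0, 0],
  [-1.5, 0, 0, 0, 0, 0],
  [-1.5, 0, 0, 0, 0, 0],
])

```text
time_s: 14.8
ee_pos: [0.5765, 0.0553, 0.0188]
eef_rot: [-1.571, -0.0, -1.248]
force: [0.8, -2.7, -0.6]
grip_width: 0.0005
```

>>> step_arm([
  [-1, 0, 0, 0, 0, 0],
  [-1, 0, 0, 0, 0, 0],
  [-1, 0, 0, 0, 0, 0],
])

```text
time_s: 15.18
ee_pos: [0.5754, 0.0577, 0.0188]
eef_rot: [-1.571, -0.001, -1.248]
force: [2.8, -11.6, -0.3]
grip_width: 0.0007
```

```bash
python3 snap.py 7
```

```text
(no output)
```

View pics/side_7.png

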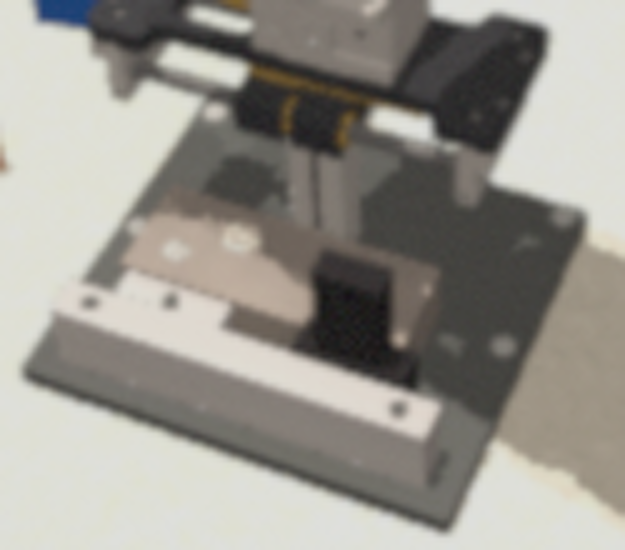

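The slab has moved towards the fence. Its near-left corner is at (125,265), almost at the pad, with a sliver of gap left, and the spacer is upright. Continuing in small steps.

>>> step_arm([
  [-1, 0, 0, 0, 0, 0],
  [-1, 0, 0, 0, 0, 0],
  [-0.5, 0, 0, 0, 0, 0],
])

```text
time_s: 15.65
ee_pos: [0.5754, 0.0578, 0.0189]
eef_rot: [-1.57, -0.004, -1.248]
force: [6.7, -26.3, -2.0]
grip_width: 0.0005
```

>>> step_arm([
  [-0.5, 0, 0, 0, 0, 0],
  [-0.5, 0, 0, 0, 0, 0],
  [0, 0, 0, 0, 0, 0],
])

```text
time_s: 16.02
ee_pos: [0.5754, 0.0579, 0.019]
eef_rot: [-1.57, -0.005, -1.248]
force: [7.8, -29.9, -2.4]
grip_width: 0.0004
```

Solid stop at about 31 N. Checking flushness.

```bash
python3 go.py .57 .05 .019; python3 snap.py 8; python3 - <<'E'
import pickle,cv2,numpy as np
c=pickle.load(open("c8.pkl","rb"))["side"]["pixels"]
im=c[225:285,260:340,::-1];im=cv2.resize(np.clip((im/255.)**.5*255,0,255).astype('uint8'),None,fx=10,fy=10,interpolation=cv2.INTER_CUBIC);cv2.imwrite("pics/s8z.png",im)
t=pickle.load(open("c8.pkl","rb"))["top"]["pixels"][:,:,::-1][180:300,225:335];cv2.imwrite("pics/t8z.png",cv2.resize(np.clip((t/255.)**.5*255,0,255).astype('uint8'),None,fx=5,fy=5))
E
```

```text
t 16.025 pos [0.5754 0.0579 0.019 ] rot [-1.5702 -0.0051 -1.2484] F [  7.8 -29.9  -2.4] w 0.0004 q [ 0.04  0.58  1.6  -0.01  0.97 -0.28]
tool shift mm now [ 5.8 -0.  -7.6]
```

View pics/s8z.png

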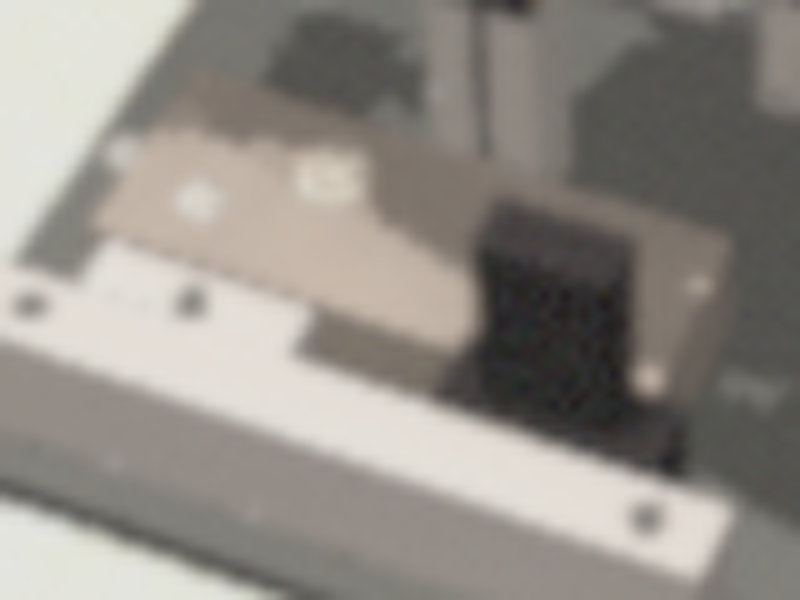

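View pics/t8z.png

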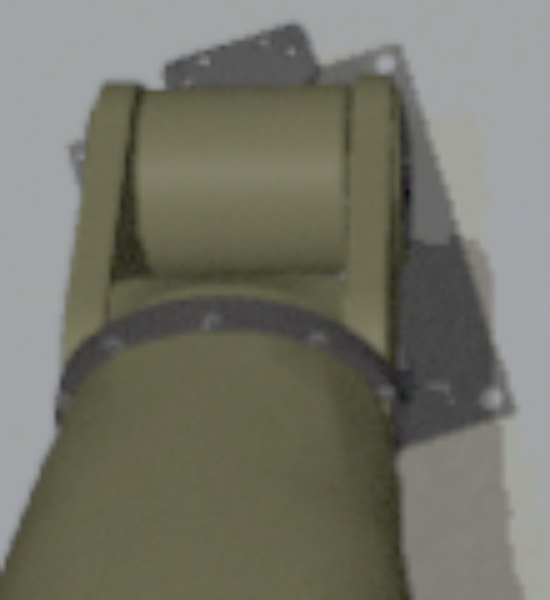

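```bash
python3 - <<'E'
from jig import *
c=pickle.load(open("c8.pkl","rb"))["side"]
pj=np.array([.57,.0734,.3237,.0697]) # side fit
D=px([(92,225),(205,75),(733,238)],260,225,10)
p=least_squares(lambda p:(proj(c,sl[:3]@Rz(p[2]).T+[p[0],p[1],0])-D).ravel(),[.57,.085,.323]).x
d=Rz(-pj[2])@np.r_[p[:2]-pj[:2],0]
print("slab yaw rel",p[2]-pj[2],"near face vs pad face mm",(pj[3]-.027-d[1]-.025)*1e3,"x",d[0])
# overlay ideal flush
im=cv2.imread("pics/s8z.png")
def ln(P,col):
    q=np.round((proj(c,P@Rz(pj[2]).T+[pj[0],pj[1],0])-[260,225]+.5)*10).astype(int); cv2.polylines(im,[q.reshape(-1,1,2)],True,col,1)
fy=pj[3]; dx=d[0]
ln(np.array([[dx+.065,fy-.027,.044],[dx+.065,fy-.077,.044],[dx-.065,fy-.077,.044],[dx-.065,fy-.027,.044]]),(0,255,0))
ln(np.array([[-.042+a*.015,fy-.018+b*.007,.102] for a,b in((1,1),(1,-1),(-1,-1),(-1,1))]),(0,0,255))
ln(np.array([[-.042+a*.025,fy-.018+b*.009,.052] for a,b in((1,1),(1,-1),(-1,-1),(-1,1))]),(0,0,255))
ln(fen(fy)[[0,1,3,2]],(255,0,0)); 
cv2.imwrite("pics/s8o.png",im)
E
```

```text
slab yaw rel -0.00849758717618393 near face vs pad face mm -0.38413235237833715 x 0.006104596551909571
```

View pics/s8o.png

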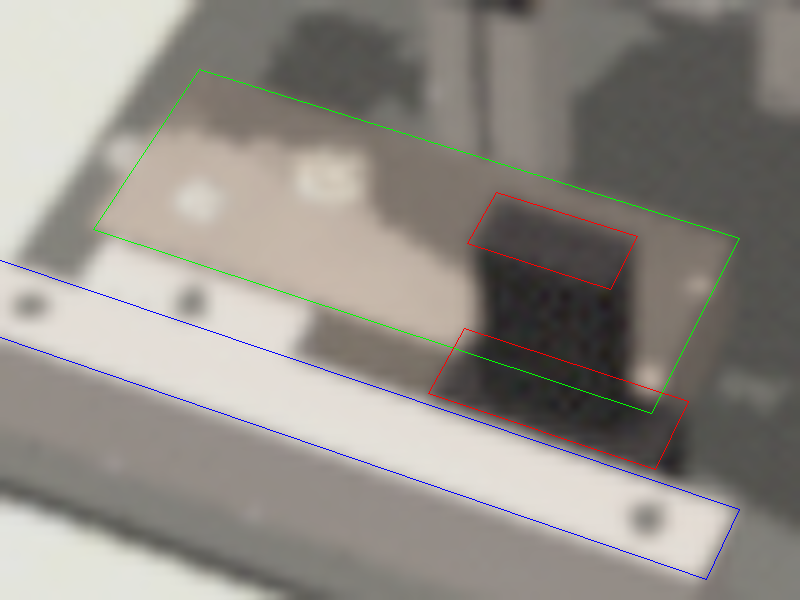

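The slab outline matches the ideal flush pose: relative yaw -0.008, face offset -0.4 mm, both within measuring error. The spacer is upright, with its blade edge along the fence line. I'll hold briefly to confirm the push stays steady.

>>> step_arm([
  [0, 0, 0, 0, 0, 0],
  [0, 0, 0, 0, 0, 0],
  [0, 0, 0, 0, 0, 0],
  [0, 0, 0, 0, 0, 0],
  [0, 0, 0, 0, 0, 0],
  [0, 0, 0, 0, 0, 0],
  [0, 0, 0, 0, 0, 0],
  [0, 0, 0, 0, 0, 0],
])

```text
time_s: 17.12
ee_pos: [0.5754, 0.0579, 0.0189]
eef_rot: [-1.57, -0.005, -1.248]
force: [7.8, -29.5, -2.8]
grip_width: 0.0005
```

```bash
python3 - <<'E'
from station import camera
import cv2
cv2.imwrite("pics/side9.png",camera("side")["pixels"][:,:,::-1])
E
```

```text
(no output)
```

View pics/side9.png

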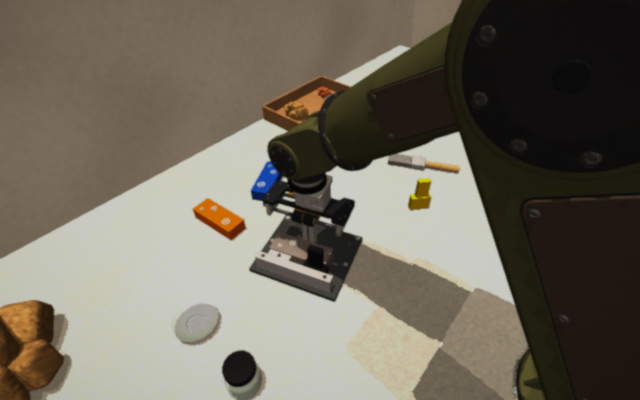

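The push is steady at about 30 N. In the side view, the dish (197,323), jar (240,370), brush (425,163), yellow look-alike (421,195) and the orange block are where they were, and the visible part of the blue block matches. The bottle is hidden behind the arm. Handing in.

```bash
python3 -c "
from station import job
print(job.hand_in())"
```

```text
the job is handed in; nothing more can be done
None
```

I set the black spacer upright on the bed in the gap on the open half and let go. I then pushed the slab with shut fingers until it stopped against the pad and the spacer. The job was handed in at about 17 s, with the arm still pressing.

**What the last checks showed:**
- **Spacer placing:** the foot met the bed at exactly the expected height, 58 mm at the fingertips. After I let go it stood on its own in the gap.
- **Push:** it held at about 30.5 N for over a second. The arm gave only about 0.2 mm as the force rose from 12 to 31 N.
- **Flush:** in the side camera, the slab is within about 0.4 mm and 0.5° of the ideal flush pose, which is inside the measuring error.
- **Other things:** the dish, jar, brush, yellow spacer and orange block are where they were, and so is the visible part of the blue block.

**What I could not confirm:**
- The arm hid the jig from the top camera at the end, so flushness rests on the side camera and the force.
- I did not see the spacer touching the fence face. I infer it from the solid stop and the blade edge lying along the fence line.
- The bottle was hidden behind the arm in the last picture.
- The two cameras disagreed by about 3 mm on where the spacer first stood, and by about 1 px on the spacer while it was held. Both were inside the clearances.

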